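# Set the tilting board stage to 30 degrees on its spacer block

### The arm

A 6-joint arm with a two-finger parallel gripper is mounted at the origin on the work surface. World frame = base frame: x ahead of the robot, y to its left, z up, the work surface at z = 0. Lengths are in mm, angles in rad, forces in N, time in s.
With the tool pointing down it reaches from about 275 to 750 mm from the base axis. Payload 10.2 kg.
Tool frame: the origin (TCP) lies midway between the tips of the shut fingers; the grasp point (between the pads) lies 19 mm behind it; z points along the fingers, y is the line along which they close (so a half turn about z gives the same grasp; the last joint's range is limited). The gripper opens to 85 mm and grips with 20 to 120 N. Pads are 22 mm wide; open, the fingers measure 114 mm over their backs; the gripper's body (76 mm by 85 mm) begins 54 mm behind the grasp point. The pads swing forward as they close: fully open they stand 13 mm farther back than shut.
Start: joints at [-1.559, 0.313, 1.498, -0, 1.331, -0.223], TCP at [122.127, -510.604, 231.294] pointing down, gripper open.
Joint ranges: [-2.94, 2.94], [-0.97, 2.17], [0.19, 2.56], [-1.23, 4.37], [0.02, 3.11], [-2.88, 2.88]. Speed limits (rad/s): [2.39, 2.39, 3.01, 3.14, 3.14, 3.14].

### API

Orientations are given as a unit quaternion [w, x, y, z].
In Python, from rig import sense, capture, finish_job, find_in, place_of gives the robot as it stands. The module is installed in compiled form; this text tells all that it offers.
- The arm moves only by the shell command python3 -m jog 'ROWS' [FORCE]. ROWS is JSON, a list of rows, each an object of numbers: "tx", "ty", "tz": the shift along the tool's x, y, z in mm; "ax", "ay", "az": the turn, a rotation vector about the tool's x, y, z in rad; "jaw": the closure, from -1 (fully open) to 1 (shut), so that 0 is half open. In form: [{"tx": .., "ty": .., "tz": .., "ax": .., "ay": .., "az": .., "jaw": ..}, ...]. A call has 1 to 5 rows; each row shifts and turns the commanded pose from where the row before left it, along the tool's axes as they then stand; what a row does not reach is not made up. A row lasts 1/8 s, in which the tool goes at most 62.5 mm and 10.7 degrees, less where a joint would pass 70% of its speed; a pose out of reach is approached as far as the arm can. A call with a gripper value outside its range is refused whole. The fingers move at their own pace and stop on an object; FORCE is the grip in N (left out, the last holds). Time passes only in rows, so rows that do not move let the fingers close. It gives the time, the measured TCP pose, the force, the opening and the grip force at its end, in the units of the state.
- sense(): the state, without advancing time (a new reading comes with each control period).
- capture(name): name is "side" or "top"; returns a dict with "color" (384x512x3 uint8, red, green, blue), "depth" (384x512 float32, mm along the optical axis (not along the pixel's ray), 0 where there is no reading), "fx", "fy", "cx", "cy" (pixels), "camera_from_world" (4x4, takes a point from world to camera coordinates). Camera axes: x right, y up, looking along -z (the intrinsics and any distortion apply to the point x, -y, -z); pixel columns grow to the right and rows downward; lengths in mm; the calibration is good to about 2 mm. A picture is of the moment at which its call begins.
- finish_job(): hands the job in; it is judged then, once.
Trained networks look in the newest picture that a camera, given by its name, has taken for a name from the list of things; names that differ only in an ending like _2 or _b are one class to them, and where a whole thing is asked for, a point or a joint stands for the part that bears it (a point fixed in the world has none). Each returns a list of dicts, best first, with "conf" (0 to 1); they miss things now and then, are a little off and sometimes report something else, mostly with a low value. They report only what shows in the picture. A call takes as long as a camera call. They do not tell look-alikes from the thing itself.
- find_in(query, camera): "centre" ([column, row] in pixels, amid what is visible of it).
- place_of(query, camera): "centre" ([column, row] in pixels: a listed point, or the origin of a listed thing).
The state is a dict: "time_s": time; "joints": joint angles; "dq": joint speeds; "tau": joint torques, N m; "eef_pos": TCP position; "ee_rot": TCP orientation; "force": force on the tool from outside, world axes, zero at the start; "wrist_torque": the same for the moment, N m; "grip_width": opening from 0.0 (shut) to 1.0 (fully open); "grip_force": force on a finger pad.
Only numpy, scipy, OpenCV 4.12 (cv2) and the standard library are available. Lean on these libraries where they do the work, as an engineer would, in place of code of your own. Each camera call takes 0.05 s, during which the arm holds its last target. There are 200 camera calls.

### The job

Set the tilting circuit-board stage to 30 degrees for the microscope: stand the tall red spacer block upright on the white square of the stage's base, let go of it, then push the raised plate over so that it comes down and rests with its roller on top of the block. Leave the short green spacer block where it stands.

Things in the scene. Friction and masses are not known exactly. Their poses are not given: they have to be found in the camera images.
- seat (a point): Centre of the white 44 mm square on top of the tilting stage's fixed base (dark steel, 190 x 120 x 12 mm, on the bench: this point is 12 mm above it). Axes: x along the base away from the hinge, y parallel to the hinge axis, z up. The hinge axis lies 104 mm from here in -x and 8 mm higher. The base reaches 61 mm in +x, 129 mm in -x and 60 mm each way in y.
- tilt_plate (a joint): Angle of the hinged plate, rad: 0 flat over the base, pi/2 upright, stop at 1.80; starts raised at 1.45 to 1.68. A 16 mm steel roller is fixed under it, centred 120 mm from the hinge axis: sine of angle = block height / 120 mm. Stiff damped hinge: above 1.25 rad it stays as left (1 to 2 N at the strip moves it slowly); below 0.95 it sinks slowly by itself, until the roller rests on something.
- strip (a point): Centre of the bare black strip (20 x 90 mm) to push on, at the plate's free end, on its top side, which faces away from the seat when raised. 146 mm from the hinge axis and 12 mm off the plane through it; the plate ends 9 mm further. The plate is aluminium, 90 mm wide, 6 mm thick; nearer the hinge this side carries a green circuit board with brass clamps 4 mm proud.
- block_tall: The tall spacer block: red painted metal, 36 x 36 mm and 60 mm high, about 0.2 kg, standing upright on the bench. Origin at the centre of its underside, z up, x and y square to its sides.
- block_short: The short spacer block, not to be used: green, 36 x 36 mm and 30 mm high, standing on the bench. Origin at the centre of its underside.
Things that resemble listed ones, but are neither listed nor needed, are in the scene too. Of the things that look like the block_tall, take the one that is farthest to the robot's right at the start.

How it is judged:
By the outcome, as a careful person would: the job done as asked, in the order asked, and still so for the second after the job is handed in, with the robot touching nothing.
It also fails if it takes over 51 s, if anything falls off the work surface, if the arm or the gripper's body presses on something with over 40 N, if the wrist force passes 120 N, or if a joint passes its speed limit or range.

## Working session

There is one attempt and no reset: what is moved stays moved. The work goes in short steps, Python scripts to look and compute and a shell command to move; the robot and the scene stay as the last step left them, time stands still between calls to the robot, and variables do not carry over. Pictures are saved under pics/ and viewed, at most 10 in all, crops included, and the job is handed in when it is done.

```bash
mkdir -p pics; cat > h.py <<'E'
import numpy as np, cv2
from rig import *
def ray(c,px):
    T=c["camera_from_world"];R=T[:3,:3];t=T[:3,3]
    d=np.array([(px[0]-c["cx"])/c["fx"],-(px[1]-c["cy"])/c["fy"],-1.])
    return -R.T@t, R.T@d   # origin, dir per mm depth
def at_depth(c,px,k=2):
    u,v=int(round(px[0])),int(round(px[1]))
    w=c["depth"][max(0,v-k):v+k+1,max(0,u-k):u+k+1];w=w[w>0]
    o,d=ray(c,px); return o+d*np.median(w) if w.size else None
def at_z(c,px,z):
    o,d=ray(c,px); return o+d*(z-o[2])/d[2]
def cloud(c):
    v,u=np.mgrid[0:384,0:512]; D=c["depth"]
    P=np.stack([(u-c["cx"])/c["fx"]*D,-(v-c["cy"])/c["fy"]*D,-D],-1)
    T=c["camera_from_world"];return (P-T[:3,3])@T[:3,:3]
E
python3 - <<'E'
from h import *
np.set_printoptions(precision=1,suppress=True)
ims=[]
for n in("top","side"):
    c=capture(n); np.savez("c_%s.npz"%n,**c)
    im=c["color"][:,:,::-1].copy()
    print(n,[k for k in c], "cam at",ray(c,(0,0))[0])
    for q in("seat","strip","block_tall","block_short"):
        for r in place_of(q,n)[:4]:
            print(q,"place",r,at_depth(c,r["centre"]))
        if q.startswith("block"):
          for r in find_in(q,n)[:4]: print(q,"find",r,at_depth(c,r["centre"]))
    cv2.imwrite("pics/%s0.png"%n,im)
s=sense();print(s)
E
```

```text
top ['color', 'depth', 'fx', 'fy', 'cx', 'cy', 'camera_from_world'] cam at [ 459.1   36.  1010.4]
seat place {'centre': [358.5, 214.0], 'conf': 0.58} [ 476.9 -215.6   13.6]
strip place {'centre': [371.7, 146.1], 'conf': 0.62} [ 608.4 -203.9  171.3]
block_tall place {'centre': [182.4, 148.5], 'conf': 0.65} [622.1 188.4  59.4]
block_tall place {'centre': [241.1, 206.9], 'conf': 0.62} [491.5  56.8  60.6]
block_tall place {'centre': [206.8, 183.0], 'conf': 0.55} [544.6 133.2  60.5]
block_tall find {'centre': [180.4, 145.5], 'conf': 0.63} [628.7 192.8  60.7]
block_tall find {'centre': [204.7, 178.5], 'conf': 0.53} [554.7 137.9  60.6]
block_tall find {'centre': [238.5, 211.6], 'conf': 0.51} [481.1  62.5  60.3]
block_tall find {'centre': [363.4, 153.1], 'conf': 0.33} [ 598.2 -193.4  147.9]
block_short place {'centre': [147.5, 217.9], 'conf': 0.66} [467.2 271.   30.2]
block_short find {'centre': [144.7, 221.3], 'conf': 0.54} [459.5 277.2  30.7]
block_short find {'centre': [362.8, 156.2], 'conf': 0.16} [ 592.1 -192.6  146. ]
side ['color', 'depth', 'fx', 'fy', 'cx', 'cy', 'camera_from_world']
[... 494 characters left out ...]
_tall find {'centre': [213.0, 235.9], 'conf': 0.59} [530.7 161.3  37. ]
block_short place {'centre': [178.0, 315.1], 'conf': 0.64} [447.5 294.6  24.5]
block_short place {'centre': [355.5, 181.6], 'conf': 0.17} [ 477.1 -212.5   13.2]
block_short find {'centre': [178.2, 307.5], 'conf': 0.59} [453.  289.7  30.7]
{'time_s': 0.7, 'joints': array([-1.6,  0.3,  1.5,  0. ,  1.3, -0.2]), 'dq': array([-0.,  0.,  0.,  0.,  0.,  0.]), 'tau': array([ -0. , -41.2, -26. ,  -0. ,   0. ,   0. ]), 'eef_pos': array([ 122.1, -510.6,  231.3]), 'ee_rot': array([-0. ,  1. ,  0.1,  0. ]), 'force': array([-0.1, -1. ,  0.8]), 'wrist_torque': array([-0., -0., -0.]), 'grip_force': 0.0, 'grip_width': 1.0004441776484596}
```

View pics/top0.png

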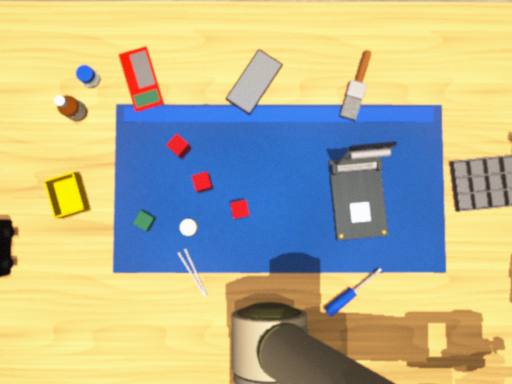

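View pics/side0.png

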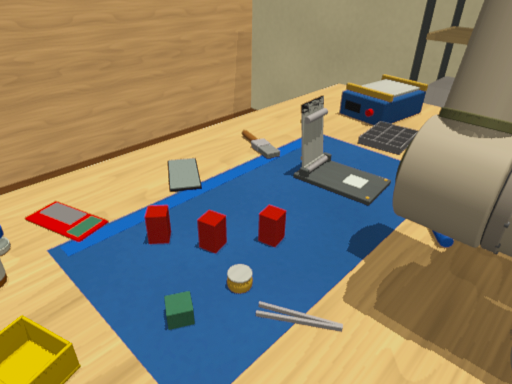

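The top view shows red blocks at (178,146), (202,182) and (239,209). The rightmost, (239,209), is the one to take. The stage's white square is at (360,212) and its raised plate at about (372,152). In the side view the target block is at (271,225), the seat at (356,181) and the plate at (313,130).

```bash
python3 - <<'E'
from h import *
np.set_printoptions(precision=3,suppress=True)
from scipy.optimize import minimize
for n in("top","side"):
    c=dict(np.load("c_%s.npz"%n)); P=cloud(c);I=c["color"].astype(int);r,g,b=I[...,0],I[...,1],I[...,2]
    print(n,c["fx"],c["cx"],c["cy"])
    near=lambda x,y,d:(np.hypot(P[...,0]-x,P[...,1]-y)<d)&(c["depth"]>0)
    red=near(485,62,40)&(r>2*g)&(r>2*b)&(r>90)
    top=red&(P[...,2]>55)
    Q=P[top];print("red top",top.sum(),Q.mean(0),np.median(Q[:,2]),cv2.minAreaRect(Q[:,:2].astype(np.float32)))
    print(" red all",P[red].min(0),P[red].max(0))
    w=near(472,-213,45)&(r>170)&(g>170)&(b>160)&(P[...,2]<30)
    Q=P[w];print("white",w.sum(),Q.mean(0),np.median(Q[:,2]),cv2.minAreaRect(Q[:,:2].astype(np.float32)))
    v,u=np.nonzero(w);q=at_z(c,(u.mean(),v.mean()),12);print(" white@z12",q)
    st=(P[...,2]>6)&(P[...,2]<20)&(abs(P[...,0]-480)<110)&(abs(P[...,1]+215)<100)&(c["depth"]>0)
    Q=P[st];print("base",st.sum(),Q[:,2].mean(),cv2.minAreaRect(Q[:,:2].astype(np.float32)))
    pl=(P[...,2]>35)&(P[...,2]<200)&(abs(P[...,0]-590)<70)&(abs(P[...,1]+205)<80)&(c["depth"]>0)
    Q=P[pl];print("plate",pl.sum(),Q.min(0),Q.max(0)); m=Q.mean(0);U,S,V=np.linalg.svd(Q-m,full_matrices=False);print(m,S,V)
    top=Q[Q[:,2]>Q[:,2].max()-12];print(" top edge",top.mean(0),cv2.minAreaRect(top[:,:2].astype(np.float32)))
# zoomed crops
c=np.load("c_top.npz");s=np.load("c_side.npz")
a=cv2.resize(c["color"][120:250,220:400,::-1],None,fx=4,fy=4,interpolation=cv2.INTER_CUBIC)
cv2.imwrite("pics/topz.png",a)
a=cv2.resize(s["color"][85:255,240:400,::-1],None,fx=3.5,fy=3.5,interpolation=cv2.INTER_CUBIC)
cv2.imwrite("pics/sidez.png",a)
E
```

```text
top 428.2687964258892 252.91610921852975 195.98931759559855
red top 243 [488.141  61.165  60.417] 60.245218102052675 ((488.297119140625, 61.03867721557617), (34.79340362548828, 34.311180114746094), 11.462883949279785)
 red all [469.145  41.446  -3.181] [506.903  79.35   65.466]
white 403 [ 481.923 -219.092   13.325] 13.326874113855476 ((481.6484680175781, -219.76901245117188), (46.693641662597656, 48.3004035949707), 0.5510057806968689)
 white@z12 [ 481.941 -219.431   12.   ]
base 3521 12.809748272623564 ((480.6627502441406, -221.24368286132812), (183.14315795898438, 213.9576873779297), 88.75991821289062)
plate 856 [ 588.483 -252.099   35.435] [ 618.873 -160.552  177.539]
[ 602.053 -202.751  131.902] [1259.147  780.791  148.474] [[ 0.102 -0.066  0.993]
 [-0.069  0.995  0.073]
 [-0.992 -0.076  0.097]]
 top edge [ 611.18  -205.829  172.824] ((611.5330810546875, -205.52667236328125), (7.6353068351745605, 89.82095336914062), 5.0753326416015625)
side 369.8933905210389 254.6199255405637 186.8558829545304
red top 277 [484.216  65.862  59.707] 60.08753286760696 ((485.8563232421875, 63.95722198486328), (34.47896194458008, 35.940696716308594), 11.759804725646973)
 red all [465.553  42.851   1.591] [505.544  84.451  61.942]
white 196 [ 480.373 -216.063   12.835] 12.854435168212625 ((480.36865234375, -216.15196228027344), (44.89997863769531, 47.59035873413086), 6.776459693908691)
 white@z12 [ 480.936 -217.324   12.   ]
base 2052 12.144416890335725 ((507.30206298828125, -213.73013305664062), (175.79095458984375, 121.9680404663086), 5.271080493927002)
plate 1345 [ 585.273 -254.084   35.11 ] [ 617.097 -158.428  174.995]
[ 599.108 -199.147  110.481] [1517.949 1012.545  148.66 ] [[ 0.082  0.033  0.996]
 [ 0.076 -0.997  0.027]
 [-0.994 -0.073  0.084]]
 top edge [ 607.498 -200.791  169.501] ((609.5260620117188, -204.58782958984375), (10.309765815734863, 92.7350845336914), 4.303652763366699)
```

View pics/topz.png

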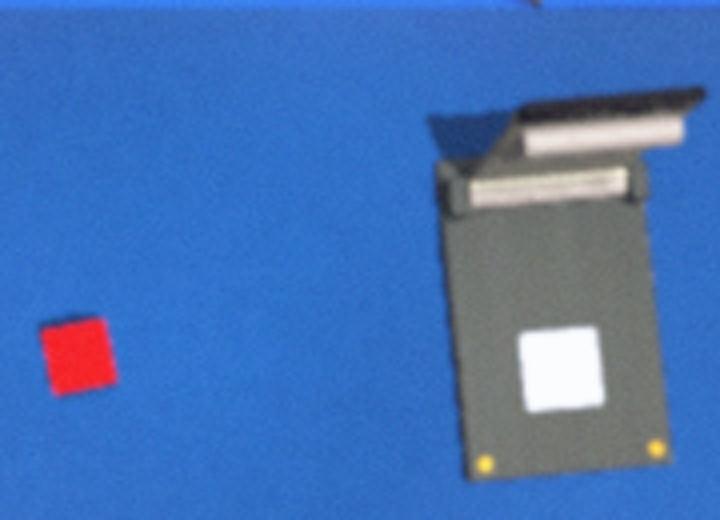

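View pics/sidez.png

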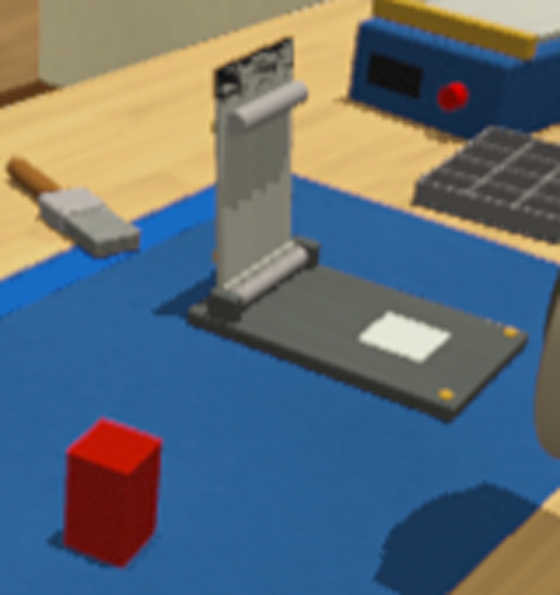

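The crops show the target block's top face with yaw of about 11° and nothing near it. The base is turned about 5°, with the seat at crop (562,370). The plate leans slightly past upright, away from the seat, with its roller on the seat side.

```bash
cat >> h.py <<'E'
from scipy.spatial.transform import Rotation as Ro
def go(p,yaw=None):
    s=sense();q=s["ee_rot"];R=Ro.from_quat([q[1],q[2],q[3],q[0]]);M=R.as_matrix()
    y=np.arctan2(M[1,0],M[0,0])
    print("t %.2f"%s["time_s"],"pos",s["eef_pos"].round(1),"yaw %.3f"%y,"z",M[:,2].round(3),"F",s["force"].round(1),"grip",round(s["grip_width"],3),round(s["grip_force"],1))
    if p is not None: print("shift in tool axes now",(M.T@(np.array(p)-s["eef_pos"])).round(1))
    if yaw is not None:
        T=Ro.from_euler("z",yaw)*Ro.from_euler("x",np.pi); print("turn",(R.inv()*T).as_rotvec().round(3),"shift after turn",(T.inv().apply(np.array(p)-s["eef_pos"])).round(1))
E
python3 -c "
from h import *
go([487,62.5,140],0.2)"
```

```text
t 0.70 pos [ 122.1 -510.6  231.3] yaw 0.235 z [ 0.  0. -1.] F [-0.1 -1.   0.8] grip 1.0 0.0
shift in tool axes now [ 488.2 -472.5   91.3]
turn [-0.    -0.     0.035] shift after turn [ 471.4 -489.2   91.3]
```

```bash
python3 -m jog '[{"az":0.035},{"tx":20,"ty":-21},{"tx":34,"ty":-35},{"tx":34,"ty":-35},{"tx":34,"ty":-35}]' 40
python3 -m jog '[{"tx":34,"ty":-35},{"tx":34,"ty":-35},{"tx":34,"ty":-35},{"tx":34,"ty":-35},{"tx":34,"ty":-35}]'
python3 -m jog '[{"tx":34,"ty":-35},{"tx":34,"ty":-35},{"tx":34,"ty":-35,"tz":20},{"tx":34,"ty":-35,"tz":30},{"tx":34,"ty":-35,"tz":30}]'
python3 -c "
from h import *
go([487,62.5,21],0.2)"
```

```text
t 0.70 pos [ 122.1 -510.6  231.3] yaw 0.235 z [ 0.  0. -1.] F [-0.1 -1.   0.8] grip 1.0 0.0
shift in tool axes now [ 488.2 -472.5  210.3]
turn [-0.    -0.     0.035] shift after turn [ 471.4 -489.2  210.3]schema error: expected keys tx, ty, tz, ax, ay, az, jaw
schema error: expected keys tx, ty, tz, ax, ay, az, jaw
schema error: expected keys tx, ty, tz, ax, ay, az, jaw
```

```bash
python3 -m jog '[{"tx":20,"ty":-21,"tz":0,"ax":0,"ay":0,"az":0.035,"jaw":-1},{"tx":34,"ty":-35,"tz":0,"ax":0,"ay":0,"az":0,"jaw":-1},{"tx":34,"ty":-35,"tz":0,"ax":0,"ay":0,"az":0,"jaw":-1},{"tx":34,"ty":-35,"tz":0,"ax":0,"ay":0,"az":0,"jaw":-1},{"tx":34,"ty":-35,"tz":0,"ax":0,"ay":0,"az":0,"jaw":-1}]' 40
python3 -m jog '[{"tx":34,"ty":-35,"tz":0,"ax":0,"ay":0,"az":0,"jaw":-1},{"tx":34,"ty":-35,"tz":0,"ax":0,"ay":0,"az":0,"jaw":-1},{"tx":34,"ty":-35,"tz":0,"ax":0,"ay":0,"az":0,"jaw":-1},{"tx":34,"ty":-35,"tz":0,"ax":0,"ay":0,"az":0,"jaw":-1},{"tx":34,"ty":-35,"tz":0,"ax":0,"ay":0,"az":0,"jaw":-1}]'
python3 -m jog '[{"tx":34,"ty":-35,"tz":0,"ax":0,"ay":0,"az":0,"jaw":-1},{"tx":34,"ty":-35,"tz":0,"ax":0,"ay":0,"az":0,"jaw":-1},{"tx":34,"ty":-35,"tz":20,"ax":0,"ay":0,"az":0,"jaw":-1},{"tx":34,"ty":-35,"tz":30,"ax":0,"ay":0,"az":0,"jaw":-1},{"tx":0,"ty":0,"tz":30,"ax":0,"ay":0,"az":0,"jaw":-1}]'
python3 -c "
from h import *
go([487,62.5,21],0.2)"
```

```text
time_s: 1.32
eef_pos: [242.8, -320.0, 231.4]
ee_rot: [0.0, 0.995, 0.1, 0.0]
force: [0.9, -0.5, -0.6]
grip_width: 1.002
grip_force: 0.0
time_s: 1.95
eef_pos: [374.8, -114.6, 231.6]
ee_rot: [0.0, 0.995, 0.1, 0.0]
force: [0.3, -0.9, 0.5]
grip_width: 0.997
grip_force: 0.0
time_s: 2.58
eef_pos: [480.4, 50.5, 150.2]
ee_rot: [-0.0, 0.995, 0.102, 0.0]
force: [0.9, 0.1, -0.3]
grip_width: 1.001
grip_force: 0.0
t 2.58 pos [480.4  50.5 150.2] yaw 0.204 z [ 0.001  0.    -1.   ] F [ 0.9  0.1 -0.3] grip 1.001 0.0
shift in tool axes now [  8.8 -10.4 129.2]
turn [-0.    -0.001  0.004] shift after turn [  8.8 -10.5 129.2]
```

```bash
python3 -m jog '[{"tx":9,"ty":-10,"tz":20,"ax":0,"ay":0,"az":0,"jaw":-1},{"tx":0,"ty":0,"tz":35,"ax":0,"ay":0,"az":0,"jaw":-1},{"tx":0,"ty":0,"tz":35,"ax":0,"ay":0,"az":0,"jaw":-1},{"tx":0,"ty":0,"tz":25,"ax":0,"ay":0,"az":0,"jaw":-1},{"tx":0,"ty":0,"tz":14,"ax":0,"ay":0,"az":0,"jaw":-1}]'
python3 -c "
from h import *
go([487,62.5,21])
np.set_printoptions(precision=1,suppress=True)
for n in ('side',):
    c=capture(n);cv2.imwrite('pics/side1.png',cv2.resize(c['color'][90:310,170:400,::-1],None,fx=2.5,fy=2.5))
"
python3 -m jog '[{"tx":0,"ty":0,"tz":0,"ax":0,"ay":0,"az":0,"jaw":0.4},{"tx":0,"ty":0,"tz":0,"ax":0,"ay":0,"az":0,"jaw":0.8},{"tx":0,"ty":0,"tz":0,"ax":0,"ay":0,"az":0,"jaw":0.8},{"tx":0,"ty":0,"tz":0,"ax":0,"ay":0,"az":0,"jaw":0.8},{"tx":0,"ty":0,"tz":0,"ax":0,"ay":0,"az":0,"jaw":0.8}]' 40
```

```text
time_s: 3.2
eef_pos: [486.1, 59.8, 21.3]
ee_rot: [-0.0, 0.995, 0.1, -0.001]
force: [0.6, -0.3, 0.7]
grip_width: 1.004
grip_force: 0.0
t 3.20 pos [486.1  59.8  21.3] yaw 0.200 z [-0.001  0.    -1.   ] F [ 0.6 -0.3  0.7] grip 1.004 0.0
shift in tool axes now [ 1.4 -2.5  0.3]
time_s: 3.88
eef_pos: [487.0, 59.7, 23.2]
ee_rot: [0.0, 0.995, 0.1, 0.001]
force: [-0.9, 0.4, 5.4]
grip_width: 0.416
grip_force: 40.9
```

```bash
python3 -m jog '[{"tx":0,"ty":0,"tz":-15,"ax":0,"ay":0,"az":0,"jaw":0.8},{"tx":0,"ty":0,"tz":-35,"ax":0,"ay":0,"az":0,"jaw":0.8},{"tx":0,"ty":0,"tz":-30,"ax":0,"ay":0,"az":0,"jaw":0.8},{"tx":0,"ty":20,"tz":-20,"ax":0,"ay":0,"az":0,"jaw":0.8},{"tx":0,"ty":30,"tz":0,"ax":0,"ay":0,"az":0,"jaw":0.8}]'
python3 -c "
from h import *
go([481,-218,70],0.082)
c=capture('side');cv2.imwrite('pics/side2.png',cv2.resize(c['color'][90:310,170:400,::-1],None,fx=2.5,fy=2.5))
"
```

```text
time_s: 4.5
eef_pos: [497.0, 10.5, 124.7]
ee_rot: [0.001, 0.995, 0.1, 0.002]
force: [1.2, -0.1, -1.2]
grip_width: 0.416
grip_force: 40.3
t 4.50 pos [497.   10.5 124.7] yaw 0.201 z [ 0.003 -0.001 -1.   ] F [ 1.2 -0.1 -1.2] grip 0.416 40.3
shift in tool axes now [-61.6 220.6  54.8]
turn [ 0.001 -0.003  0.119] shift after turn [-34.7 226.4  54.7]
```

View pics/side2.png

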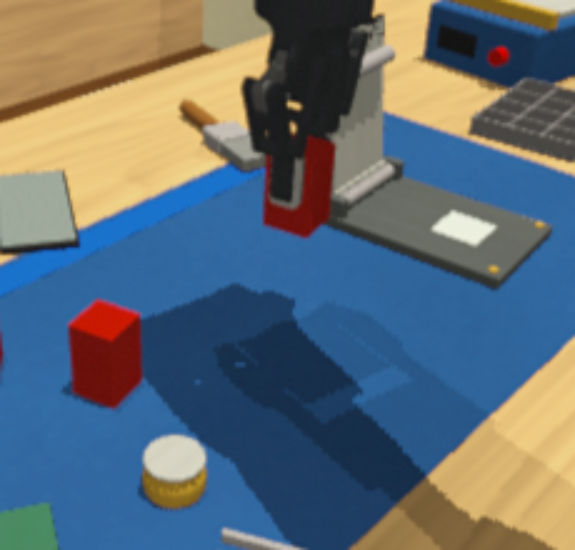

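The picture shows the red block held upright between the fingers at about (298,185), clear of the bench. Next I move it to above the seat.

```bash
python3 -m jog '[{"tx":0,"ty":0,"tz":0,"ax":0,"ay":-0.003,"az":0.119,"jaw":0.8},{"tx":-7,"ty":45,"tz":0,"ax":0,"ay":0,"az":0,"jaw":0.8},{"tx":-7,"ty":50,"tz":0,"ax":0,"ay":0,"az":0,"jaw":0.8},{"tx":-7,"ty":50,"tz":0,"ax":0,"ay":0,"az":0,"jaw":0.8},{"tx":-7,"ty":50,"tz":10,"ax":0,"ay":0,"az":0,"jaw":0.8}]'
python3 -m jog '[{"tx":-7,"ty":31,"tz":20,"ax":0,"ay":0,"az":0,"jaw":0.8},{"tx":0,"ty":0,"tz":25,"ax":0,"ay":0,"az":0,"jaw":0.8},{"tx":0,"ty":0,"tz":0,"ax":0,"ay":0,"az":0,"jaw":0.8},{"tx":0,"ty":0,"tz":0,"ax":0,"ay":0,"az":0,"jaw":0.8}]'
python3 -c "
from h import *
np.set_printoptions(precision=1,suppress=True)
go([481,-218,36],0.082)
for n in('side','top'):
    c=capture(n);P=cloud(c);I=c['color'].astype(int);r,g,b=I[...,0],I[...,1],I[...,2]
    m=(np.hypot(P[...,0]-481,P[...,1]+218)<60)&(r>2*g)&(r>2*b)&(r>60)&(c['depth']>0)
    Q=P[m];print(n,m.sum(),Q.min(0) if len(Q) else '',Q.max(0) if len(Q) else '')
    if n=='side':cv2.imwrite('pics/side3.png',cv2.resize(c['color'][90:240,280:430,::-1],None,fx=4,fy=4))
    for x in place_of('block_tall',n)[:4]: print(x,at_z(c,x['centre'],48))
"
```

```text
time_s: 5.18
eef_pos: [484.1, -187.6, 113.6]
ee_rot: [0.001, 0.999, 0.04, -0.001]
force: [0.6, 0.1, -1.5]
grip_width: 0.421
grip_force: 40.7
time_s: 5.68
eef_pos: [480.0, -217.3, 68.7]
ee_rot: [0.001, 0.999, 0.041, -0.001]
force: [-0.3, 0.0, -1.7]
grip_width: 0.418
grip_force: 40.7
t 5.67 pos [ 480.  -217.3   68.7] yaw 0.081 z [-0. -0. -1.] F [-0.3  0.  -1.7] grip 0.418 40.7
shift in tool axes now [ 1.   0.8 32.7]
turn [ 0.  0. -0.] shift after turn [ 0.9  0.8 32.7]
side 339 [ 460.4 -236.5   46.1] [ 495.1 -194.6  114.9]
{'centre': [355.3, 168.1], 'conf': 0.92} [ 480.8 -207.5   48. ]
{'centre': [163.4, 232.5], 'conf': 0.85} [583.9 221.7  48. ]
{'centre': [211.0, 250.2], 'conf': 0.56} [495.1 195.4  48. ]
top 2 [ 491.7 -198.6   69. ] [ 493.5 -188.7  117. ]
{'centre': [181.1, 146.8], 'conf': 0.72} [628.  193.3  48. ]
{'centre': [206.1, 181.2], 'conf': 0.68} [549.8 136.1  48. ]
```

View pics/side3.png

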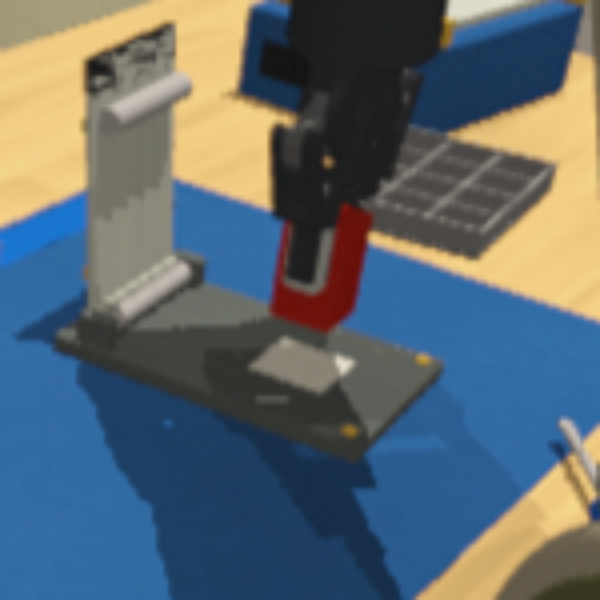

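The block hangs upright just above the white square: its lower edge is near crop (325,325), above the square at (300,365). I'll lower it about 35 mm.

```bash
python3 -m jog '[{"tx":1,"ty":1,"tz":15,"ax":0,"ay":0,"az":0,"jaw":0.8},{"tx":0,"ty":0,"tz":15,"ax":0,"ay":0,"az":0,"jaw":0.8},{"tx":0,"ty":0,"tz":3,"ax":0,"ay":0,"az":0,"jaw":0.8},{"tx":0,"ty":0,"tz":1,"ax":0,"ay":0,"az":0,"jaw":0.8},{"tx":0,"ty":0,"tz":0,"ax":0,"ay":0,"az":0,"jaw":0.8}]'
python3 -m jog '[{"tx":0,"ty":0,"tz":0.5,"ax":0,"ay":0,"az":0,"jaw":0.8},{"tx":0,"ty":0,"tz":0,"ax":0,"ay":0,"az":0,"jaw":0.8}]'
```

```text
time_s: 6.5
eef_pos: [480.2, -218.1, 34.8]
ee_rot: [-0.0, 0.999, 0.041, -0.002]
force: [-10.4, 4.3, 27.0]
grip_width: 0.418
grip_force: 44.9
time_s: 6.75
eef_pos: [480.3, -218.1, 34.8]
ee_rot: [-0.0, 0.999, 0.041, -0.002]
force: [-12.2, 6.5, 31.1]
grip_width: 0.417
grip_force: 45.7
```

Contact, with the block pressed down a little too hard. I'll ease up 1 mm, then release gently.

```bash
python3 -m jog '[{"tx":0,"ty":0,"tz":-0.8,"ax":0,"ay":0,"az":0,"jaw":0.8},{"tx":0,"ty":0,"tz":0,"ax":0,"ay":0,"az":0,"jaw":0.8}]'
python3 -m jog '[{"tx":0,"ty":0,"tz":0,"ax":0,"ay":0,"az":0,"jaw":0},{"tx":0,"ty":0,"tz":0,"ax":0,"ay":0,"az":0,"jaw":-0.4},{"tx":0,"ty":0,"tz":0,"ax":0,"ay":0,"az":0,"jaw":-0.6},{"tx":0,"ty":0,"tz":0,"ax":0,"ay":0,"az":0,"jaw":-0.6}]'
python3 -m jog '[{"tx":0,"ty":0,"tz":-20,"ax":0,"ay":0,"az":0,"jaw":-0.6},{"tx":0,"ty":0,"tz":-40,"ax":0,"ay":0,"az":0,"jaw":-0.6},{"tx":0,"ty":0,"tz":-50,"ax":0,"ay":0,"az":0,"jaw":-0.6},{"tx":0,"ty":0,"tz":-50,"ax":0,"ay":0,"az":0,"jaw":-0.6},{"tx":0,"ty":0,"tz":-20,"ax":0,"ay":0,"az":0,"jaw":1}]'
python3 -m jog '[{"tx":-30,"ty":-40,"tz":0,"ax":0,"ay":0,"az":0,"jaw":1},{"tx":0,"ty":-40,"tz":0,"ax":0,"ay":0,"az":0,"jaw":1},{"tx":0,"ty":-20,"tz":0,"ax":0,"ay":0,"az":0,"jaw":1}]'
python3 -c "
from h import *
np.set_printoptions(precision=1,suppress=True)
go([660,-205,215],0.082)
for n in('side','top'):
    c=capture(n);P=cloud(c);I=c['color'].astype(int);r,g,b=I[...,0],I[...,1],I[...,2]
    m=(np.hypot(P[...,0]-481,P[...,1]+218)<60)&(r>2*g)&(r>2*b)&(r>60)&(c['depth']>0)
    Q=P[m];print(n,m.sum(),Q.min(0) if len(Q) else '',Q.max(0) if len(Q) else '')
    t=Q[Q[:,2]>66]
    if len(t)>20: print(t.mean(0),cv2.minAreaRect(t[:,:2].astype(np.float32)))
    cv2.imwrite('pics/%s4.png'%n,cv2.resize(c['color'][80:250,270:450,::-1],None,fx=3.3,fy=3.3))
a=cv2.imread('pics/side4.png');cv2.imwrite('pics/b4.png',cv2.resize(np.hstack([a,cv2.imread('pics/top4.png')]),(800,378)))
"
```

```text
time_s: 7.0
eef_pos: [480.2, -218.1, 34.8]
ee_rot: [-0.0, 0.999, 0.041, -0.002]
force: [-8.8, 4.8, 22.8]
grip_width: 0.419
grip_force: 44.4
time_s: 7.5
eef_pos: [480.5, -218.3, 33.5]
ee_rot: [0.0, 0.999, 0.04, -0.002]
force: [0.5, -1.2, 0.9]
grip_width: 0.796
grip_force: 0.0
time_s: 8.12
eef_pos: [481.7, -218.6, 216.7]
ee_rot: [0.002, 0.999, 0.04, 0.0]
force: [0.2, -0.1, 0.2]
grip_width: 0.604
grip_force: 0.0
time_s: 8.5
eef_pos: [442.9, -119.7, 214.0]
ee_rot: [0.0, 0.999, 0.041, -0.001]
force: [-0.0, -0.6, -0.2]
grip_width: 0.004
grip_force: 0.0
t 8.50 pos [ 442.9 -119.7  214. ] yaw 0.082 z [-0. -0. -1.] F [-0.  -0.6 -0.2] grip 0.004 0.0
shift in tool axes now [209.4 102.8  -1.5]
turn [ 0.  0. -0.] shift after turn [209.4 102.8  -1. ]
side 567 [ 461.1 -236.2   13.3] [ 496.9 -196.4   73.8]
[ 477.7 -211.5   71.2] ((479.464111328125, -215.58224487304688), (34.41160583496094, 35.63151168823242), 5.370602130889893)
top 0
```

View pics/b4.png

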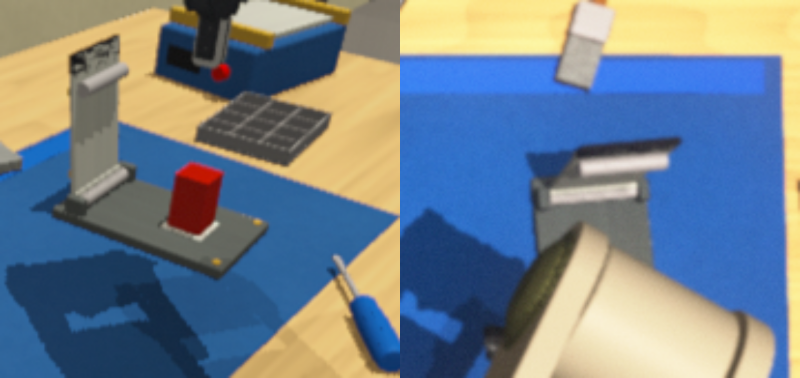

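The block stands upright and centred on the white square (side half, (195,200)), and the gripper is clear and shut. Now around to the back of the plate.

```bash
python3 -m jog '[{"tx":40,"ty":0,"tz":0,"ax":0,"ay":0,"az":0,"jaw":1},{"tx":45,"ty":0,"tz":0,"ax":0,"ay":0,"az":0,"jaw":1},{"tx":45,"ty":0,"tz":0,"ax":0,"ay":0,"az":0,"jaw":1},{"tx":45,"ty":10,"tz":0,"ax":0,"ay":0,"az":0,"jaw":1},{"tx":34,"ty":20,"tz":0,"ax":0,"ay":0,"az":0,"jaw":1}]'
python3 -m jog '[{"tx":0,"ty":40,"tz":0,"ax":0,"ay":0,"az":0,"jaw":1},{"tx":0,"ty":32,"tz":0,"ax":0,"ay":0,"az":0,"jaw":1},{"tx":0,"ty":0,"tz":25,"ax":0,"ay":0,"az":0,"jaw":1},{"tx":0,"ty":0,"tz":29,"ax":0,"ay":0,"az":0,"jaw":1},{"tx":0,"ty":0,"tz":0,"ax":0,"ay":0,"az":0,"jaw":1}]'
python3 -c "
from h import *
go([640,-206,160],0.082)"
```

```text
time_s: 9.22
eef_pos: [655.7, -134.8, 212.3]
ee_rot: [0.0, 0.999, 0.041, -0.002]
force: [-0.0, 0.0, 0.4]
grip_width: 0.001
grip_force: 0.0
time_s: 9.85
eef_pos: [658.6, -206.5, 156.3]
ee_rot: [-0.001, 0.999, 0.04, -0.004]
force: [0.8, -0.4, 0.3]
grip_width: -0.003
grip_force: 0.0
t 9.85 pos [ 658.6 -206.5  156.3] yaw 0.080 z [-0.007  0.002 -1.   ] F [ 0.8 -0.4  0.3] grip -0.003 0.0
shift in tool axes now [-18.6  -2.   -3.5]
turn [-0.002  0.007 -0.002] shift after turn [-18.5  -2.1  -3.7]
```

```bash
python3 -m jog '[{"tx":-10,"ty":0,"tz":-4,"ax":0,"ay":0.006,"az":0,"jaw":1},{"tx":-10,"ty":0,"tz":0,"ax":0,"ay":0,"az":0,"jaw":1},{"tx":-5,"ty":0,"tz":0,"ax":0,"ay":0,"az":0,"jaw":1},{"tx":-4,"ty":0,"tz":0,"ax":0,"ay":0,"az":0,"jaw":1},{"tx":-4,"ty":0,"tz":0,"ax":0,"ay":0,"az":0,"jaw":1}]'
python3 -m jog '[{"tx":-4,"ty":0,"tz":0,"ax":0,"ay":0,"az":0,"jaw":1},{"tx":-4,"ty":0,"tz":0,"ax":0,"ay":0,"az":0,"jaw":1},{"tx":-4,"ty":0,"tz":0,"ax":0,"ay":0,"az":0,"jaw":1},{"tx":-4,"ty":0,"tz":0,"ax":0,"ay":0,"az":0,"jaw":1},{"tx":-4,"ty":0,"tz":0,"ax":0,"ay":0,"az":0,"jaw":1}]'
```

```text
time_s: 10.48
eef_pos: [626.6, -208.6, 163.3]
ee_rot: [0.0, 0.999, 0.04, 0.002]
force: [0.4, 0.3, 0.1]
grip_width: 0.003
grip_force: 0.0
time_s: 11.1
eef_pos: [606.4, -210.1, 163.1]
ee_rot: [0.0, 0.999, 0.04, 0.002]
force: [0.8, 0.7, 0.9]
grip_width: 0.003
grip_force: 0.5
```

```bash
python3 -m jog '[{"tx":-4,"ty":0,"tz":0,"ax":0,"ay":0,"az":0,"jaw":1},{"tx":-5,"ty":0,"tz":0,"ax":0,"ay":0,"az":0,"jaw":1},{"tx":-5,"ty":0,"tz":0,"ax":0,"ay":0,"az":0,"jaw":1},{"tx":-5,"ty":0,"tz":0,"ax":0,"ay":0,"az":0,"jaw":1},{"tx":-5,"ty":0,"tz":1,"ax":0,"ay":0,"az":0,"jaw":1}]'
python3 -m jog '[{"tx":-5,"ty":0,"tz":0,"ax":0,"ay":0,"az":0,"jaw":1},{"tx":-5,"ty":0,"tz":0,"ax":0,"ay":0,"az":0,"jaw":1},{"tx":-5,"ty":0,"tz":0,"ax":0,"ay":0,"az":0,"jaw":1},{"tx":-5,"ty":0,"tz":1,"ax":0,"ay":0,"az":0,"jaw":1},{"tx":0,"ty":0,"tz":0,"ax":0,"ay":0,"az":0,"jaw":1}]'
cat > look.py <<'E'
from h import *
import sys
go(None)
c=capture('side');P=cloud(c)
# seat-frame coordinates from the hinge
O=np.array([584.7,-209.7,20.]);e=np.array([-np.cos(.08),-np.sin(.08),0]);y=np.array([np.sin(.08),-np.cos(.08),0])
D=P-O;s=D@e;l=D@y;z=D[...,2]
m=(abs(l)<44)&(np.hypot(s,z)<175)&(np.hypot(s,z)>40)&(z>15)&(c['depth']>0)
I=c['color'].astype(int);m&=(I.min(-1)>90)  # pale aluminium underside
print(m.sum(),'plate angle median',np.median(np.arctan2(z[m],s[m])).round(3))
cv2.imwrite('pics/%s.png'%sys.argv[1],cv2.resize(c['color'][80:240,270:420,::-1],None,fx=3.7,fy=3.7))
E
python3 look.py s5
```

```text
time_s: 11.72
eef_pos: [582.4, -212.0, 162.0]
ee_rot: [0.0, 0.999, 0.04, 0.002]
force: [1.7, 0.4, 0.3]
grip_width: -0.004
grip_force: 0.4
time_s: 12.35
eef_pos: [562.4, -213.7, 160.9]
ee_rot: [-0.0, 0.999, 0.04, 0.001]
force: [0.5, -0.2, 0.6]
grip_width: 0.001
grip_force: 0.0
t 12.35 pos [ 562.4 -213.7  160.9] yaw 0.081 z [ 0.003  0.    -1.   ] F [ 0.5 -0.2  0.6] grip 0.001 0.0
495 plate angle median 1.313
```

View pics/s5.png

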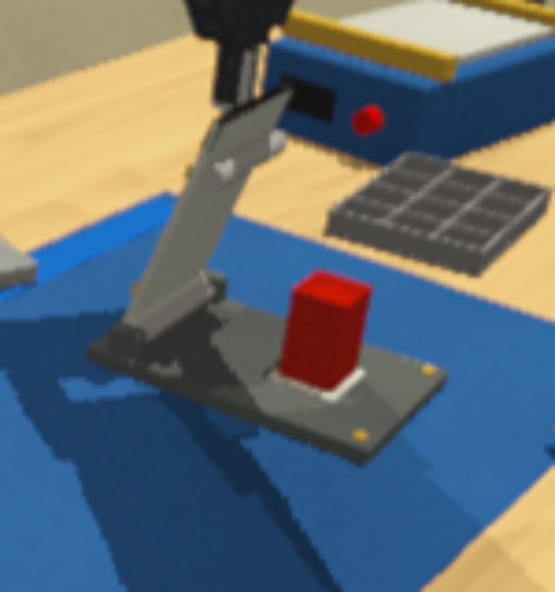

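Plate pushed to about 1.27 rad with the finger tips on its strip (235,100); the block is undisturbed at (325,330).

```bash
python3 -m jog '[{"tx":-4,"ty":0,"tz":1,"ax":0,"ay":0,"az":0,"jaw":1},{"tx":-5,"ty":0,"tz":1,"ax":0,"ay":0,"az":0,"jaw":1},{"tx":-5,"ty":0,"tz":1,"ax":0,"ay":0,"az":0,"jaw":1},{"tx":-5,"ty":0,"tz":2,"ax":0,"ay":0,"az":0,"jaw":1},{"tx":-5,"ty":0,"tz":2,"ax":0,"ay":0,"az":0,"jaw":1}]'
python3 -m jog '[{"tx":-5,"ty":0,"tz":2,"ax":0,"ay":0,"az":0,"jaw":1},{"tx":-5,"ty":0,"tz":2,"ax":0,"ay":0,"az":0,"jaw":1},{"tx":-5,"ty":0,"tz":3,"ax":0,"ay":0,"az":0,"jaw":1},{"tx":-5,"ty":0,"tz":3,"ax":0,"ay":0,"az":0,"jaw":1},{"tx":-5,"ty":0,"tz":3,"ax":0,"ay":0,"az":0,"jaw":1}]'
python3 -m jog '[{"tx":-5,"ty":0,"tz":3,"ax":0,"ay":0,"az":0,"jaw":1},{"tx":-4,"ty":0,"tz":3,"ax":0,"ay":0,"az":0,"jaw":1},{"tx":0,"ty":0,"tz":0,"ax":0,"ay":0,"az":0,"jaw":1}]'
python3 look.py s6
```

```text
time_s: 13.02
eef_pos: [538.5, -215.6, 153.8]
ee_rot: [0.0, 0.999, 0.04, 0.002]
force: [-0.8, -0.3, 0.3]
grip_width: -0.001
grip_force: 0.2
time_s: 13.65
eef_pos: [513.7, -217.6, 140.6]
ee_rot: [-0.0, 0.999, 0.04, 0.001]
force: [0.5, -0.2, 0.2]
grip_width: -0.002
grip_force: 0.1
time_s: 14.02
eef_pos: [504.8, -218.3, 134.6]
ee_rot: [-0.0, 0.999, 0.04, 0.001]
force: [0.1, 0.1, 0.6]
grip_width: 0.002
grip_force: 0.0
t 14.03 pos [ 504.8 -218.3  134.6] yaw 0.081 z [ 0.003  0.    -1.   ] F [0.1 0.1 0.6] grip 0.002 0.0
187 plate angle median 0.806
```

The plate is past 0.95 rad. I'll retreat up and let it sink.

```bash
python3 -m jog '[{"tx":5,"ty":0,"tz":-20,"ax":0,"ay":0,"az":0,"jaw":1},{"tx":0,"ty":0,"tz":-40,"ax":0,"ay":0,"az":0,"jaw":1},{"tx":0,"ty":-40,"tz":-40,"ax":0,"ay":0,"az":0,"jaw":1},{"tx":0,"ty":-50,"tz":0,"ax":0,"ay":0,"az":0,"jaw":1},{"tx":0,"ty":-20,"tz":0,"ax":0,"ay":0,"az":0,"jaw":1}]'
for i in 1 2 3 4; do python3 -m jog '[{"tx":0,"ty":0,"tz":0,"ax":0,"ay":0,"az":0,"jaw":1},{"tx":0,"ty":0,"tz":0,"ax":0,"ay":0,"az":0,"jaw":1},{"tx":0,"ty":0,"tz":0,"ax":0,"ay":0,"az":0,"jaw":1},{"tx":0,"ty":0,"tz":0,"ax":0,"ay":0,"az":0,"jaw":1},{"tx":0,"ty":0,"tz":0,"ax":0,"ay":0,"az":0,"jaw":1}]' >/dev/null; python3 look.py s7$i; done
python3 look.py s7
```

```text
time_s: 14.7
eef_pos: [500.8, -106.3, 235.3]
ee_rot: [0.0, 0.999, 0.041, 0.002]
force: [0.4, -1.3, -0.5]
grip_width: -0.0
grip_force: 0.0
t 15.32 pos [ 500.9 -108.6  234.7] yaw 0.080 z [ 0.003  0.    -1.   ] F [ 0.2  0.4 -0.5] grip -0.002 0.0
207 plate angle median 0.667
t 16.00 pos [ 500.9 -108.3  234.8] yaw 0.081 z [ 0.003  0.    -1.   ] F [ 0.3 -0.4 -0.1] grip -0.001 0.0
205 plate angle median 0.67
t 16.68 pos [ 500.9 -108.3  234.8] yaw 0.081 z [ 0.003  0.    -1.   ] F [ 0.4 -0.4 -0.4] grip -0.002 0.0
203 plate angle median 0.667
t 17.35 pos [ 500.9 -108.3  234.8] yaw 0.081 z [ 0.003  0.    -1.   ] F [-0.1  0.3 -0.4] grip -0.002 0.0
208 plate angle median 0.665
t 17.40 pos [ 500.9 -108.3  234.8] yaw 0.081 z [ 0.003  0.    -1.   ] F [ 0.4 -0.  -0.1] grip 0.0 0.0
200 plate angle median 0.667
```

View pics/s7.png

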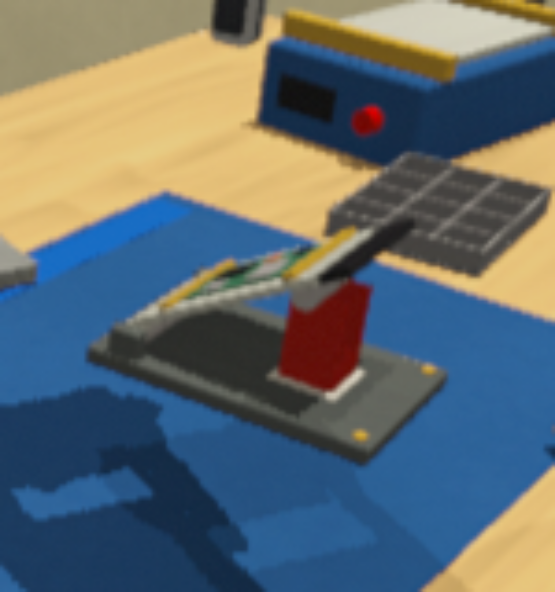

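The plate has come to rest with its roller on the upright red block (325,290), the block is still on the white square (320,385), and the robot is clear. Handing in.

```bash
python3 -c "
from rig import *
print(finish_job())"
```

```text
the job is handed in; nothing more can be done
None
```

The job is handed in: the red block stands upright on the white square with the plate's roller resting on top. I left the green block alone and the gripper was clear. I judged the 30 degrees from the picture, since my depth measurement read about 38 degrees (steady), which I put down to it picking up the board and clamps on top.

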